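# Level the glass display shelf with its foot and hold the spirit level down on it

### The job

The narrow glass shelf hangs low at its foot end: lay the aluminium spirit level lengthwise on the middle of the glass, setting it down softly, let go of it, and turn the black hand knob of the shelf's levelling foot until the bubble stands centred between the two lines. Then, for the final reading, press the level down on the glass from above with about 10 N and finish while still pressing, with the bubble centred; do not pull back. Leave the display pieces standing around where they are.

Things in the scene. Friction and masses are not known exactly. Their poses are not given: they have to be found in the camera images.
- level: Aluminium box-section spirit level, black end caps, 200 x 24 x 44 mm (length, width, height), 0.25 kg, upright on its narrow base, first on the walnut; grip it across the width. Origin: centre of its underside; y along its length, z up; either end may point either way. Top: vial window in the middle 68 mm; beside it, 35 to 95 mm from the middle, solid flats at 44 mm height, good to press on.
- vial_mid (a point): Middle of the vial on the level, midway between its two black lines: on the level's centre plane, 38 mm above its underside. The green vial lies along the level's y, 67 mm long and 16 mm thick; the black lines are 11 mm to either side of this point.
- bubble_mid (a point): Middle of the white bubble, 16 mm long. It travels in the vial along the level's y towards the higher end: 10 mm from vial_mid for each 0.010 rad of slope, settling in about a second. Centred: it stands between the lines, within 3 mm of vial_mid along the level.
- shelf: Clear glass plate 80 mm deep (x), 360 long (y), 8 thick; 86 mm deep aluminium end clamps rise 4 mm over the glass, leaving 310 mm of free length. Origin: centre of the glass top, about 100 mm above the walnut; z is the glass's normal. The +y end sits on a hinge post (pin along x, 165 mm from the origin), the -y end on the levelling foot. Starts 0.35 to 0.6 degrees low at the foot.
- knob_top (a point): Top centre of the foot's round fluted black knob, 205 mm from the shelf's origin towards -y, 140 mm above the walnut. 44 mm diameter, 26 high, axis vertical, 12 mm free below it; its height is fixed. Clockwise from above raises the shelf's foot end, 8 mm a turn (0.00344 rad of slope, 3.4 mm of bubble, per rad). Drag 0.06 N m, stays where left; starts 1.8 to 3 rad short of level.
- canister0: Blue plastic film canister with lid, 34 mm in diameter, 51 mm high, loose; leave alone. Origin: centre of its underside.
- canister1: Blue plastic film canister, alike; leave alone.
- canister2: Blue plastic film canister, alike; leave alone.
- loader: Aluminium film loader with a hinged lid and a crank, 77 x 117 mm (x, y), 74 mm high, loose; leave alone. Origin: centre of its underside.
- blower: Grey blower bulb with a rubber tip, standing upright, 58 mm in diameter, 127 mm high, loose; leave alone. Origin: centre of its underside.
- clasp_box: Black plastic box with a press-button clasp, 81 x 126 mm (x, y), 49 mm high, loose; leave alone. Origin: centre of its underside.
- opener: Flat steel bottle opener lying on the walnut beside the level's start, 117 mm long (y), 40 mm wide, 6 mm thick; leave alone. Origin: near the middle of its length, on the underside.
Things that resemble listed ones, but are neither listed nor needed, are in the scene too. Leave any red look-alike of the level alone.

How it is judged (in metres and radians):
On the way, in this order (a step that is already met when the one before it is completed fails the run):
1. the level lies flat and lengthwise on the middle of the glass, let go (x of level in the frame of shelf between -0.028 and 0.028 m and y of level in the frame of shelf between -0.05 and 0.05 m and z of level in the frame of shelf between -0.003 and 0.003 m and angle between the y axis of level and the y axis of shelf, either way round below 0.14 rad and angle between the z axis of level and the z axis of shelf, either way round below 0.045 rad and contact force between the fingers and level below 0.3 N), for 0.4 s.
2. the foot has been turned until the shelf is level and the bubble of the level lying on it is centred (x of level in the frame of shelf between -0.028 and 0.028 m and y of level in the frame of shelf between -0.05 and 0.05 m and z of level in the frame of shelf between -0.003 and 0.003 m and angle between the y axis of level and the y axis of shelf, either way round below 0.14 rad and angle between the z axis of level and the z axis of shelf, either way round below 0.045 rad and y of bubble_mid in the frame of level between -0.003 and 0.003 m and angle between shelf's own z axis and vertical below 0.005 rad), for 0.4 s.
At the end, for the whole second after the job is handed in: Level flat on the glass, along it within 8 degrees, middle within 28 mm across and 50 mm along of the shelf's; bubble within 3 mm of centre, shelf within 0.29 degrees of level; fingers press the level with over 4 N and it bears on the glass with over 6.5 N, through the last second (all of step 2 and contact force between the fingers and level above 4 N and contact force between level and shelf above 6.5 N); the arm keeps its last pose, push and grip.
It fails at once if the level is dropped: it falls free, out of the fingers, faster than 0.4 m/s (a fall of some 8 mm) (contact force between the fingers and level below 0.3 N and linear speed of level above 0.4 m/s).
It fails at once if the glass is struck or loaded hard (over 45 N) (contact force between any of level, the arm and shelf above 45 N).
It fails at once if a display piece is pushed more than 20 mm from its place (distance of any of canister0, canister1, canister2, loader, blower, clasp_box, opener from where it was at the start of the episode above 0.02 m).
It also fails if it takes over 72 s, if anything falls off the work surface, if the arm or the gripper's body presses on something with over 40 N, if the wrist force passes 120 N, or if a joint passes its speed limit or range.

### The arm

A 6-joint arm with a two-finger parallel gripper is mounted at the origin on the work surface. World frame = base frame: x ahead of the robot, y to its left, z up, the work surface at z = 0. Lengths are in m, angles in degrees, forces in N, time in s.
With the tool pointing down it reaches from about 0.35 to 0.875 m from the base axis. Payload 4.2 kg.
Tool frame: the origin (TCP) lies at the very end of the fingers, on their centre line; the grasp point (between the pads) lies behind it (r.grip_point_offset is the z of the grasp point in the tool frame, in m); z points along the fingers, y is the direction in which the jaws open and shut (so a half turn about z gives the same grasp; the last joint's range is limited). The gripper opens to 87 mm and grips with 3 to 60 N. Pads are 19 mm wide; open, the fingers measure 117 mm over their backs; the gripper's body (75 mm by 190 mm) begins 51 mm behind the grasp point.
Start: joints at [91.708, 22.042, 0.453, 0, -68.411, -14.817], TCP at [0.142, 0.609, 0.223] pointing down, gripper open.
Joint ranges: [-179.83, 179.83], [-69.29, 118.12], [-61.27, 80.66], [-181.25, 117.63], [-171.15, -9.14], [-177.46, 177.46]. Speed limits (degrees/s): [159.86, 159.86, 180, 180, 180, 180].

### API

Orientations are given as a 3x3 rotation matrix whose columns are the frame's x, y, z axes.
In Python, from station import r, capture, workorder gives the robot as it stands. The module is installed in compiled form; this text tells all that it offers.
- The arm moves only by the shell command python3 -m crank 'ROWS'. ROWS is JSON, a list of rows, each an object with "delta_rot": the turn, a rotation vector about the tool's x, y, z in rad, a list of three; "linear": the shift along the tool's x, y, z in m, a list of three; "gripper": the opening in per cent of the stroke, from 0 (shut) to 100 (fully open). A call has 1 to 10 rows; each row shifts and turns the commanded pose from where the row before left it, along the tool's axes as they then stand; what a row does not reach is not made up. A row lasts 1/8 s, in which the tool goes at most 62.5 mm and 10.7 degrees, less where a joint would pass 70% of its speed; a pose out of reach is approached as far as the arm can. A call is refused whole if a number of a shift passes 0.0625 or a number of a turn 0.188, either way. A call with a gripper value outside its range is refused whole. The fingers move at their own pace and stop on an object; the grip force is fixed at half the most. Time passes only in rows, so rows that do not move let the fingers close. It gives the time, the measured TCP pose, the force and the opening at its end, in the units of the state.
- r.sense(): the state, without advancing time (a new reading comes with each control period).
- capture(name): name is "scene" or "top"; returns a dict with "img" (384x512x3 uint8, blue, green, red), "fx", "fy", "cx", "cy" (pixels), "world_from_camera" (4x4, takes a point from camera to world coordinates). Camera axes: x right, y down, z forward; pixel columns grow to the right and rows downward; lengths in m; the calibration is good to about 2 mm. A picture is of the moment at which its call begins. There is no depth.
- workorder.finish_job(): hands the job in, once; it reports no verdict.
The state is a dict: "time_s": time; "joints": joint angles; "joint_velocities": joint speeds; "effort": joint torques, N m; "tcp_pos": TCP position; "ee_rot": TCP orientation; "wrist_force": force on the tool from outside, world axes, zero at the start; "moment": the same for the moment, N m; "gripper_width": opening from 0.0 (shut) to 1.0 (fully open).
Only numpy, scipy, OpenCV 4.12 (cv2) and the standard library are available. Lean on these libraries where they do the work, as an engineer would, in place of code of your own. Each camera call takes 0.05 s, during which the arm holds its last target.

## Working session

There is one attempt and no reset: what is moved stays moved. The work goes in short steps, Python scripts to look and compute and a shell command to move; the robot and the scene stay as the last step left them, time stands still between calls to the robot, and variables do not carry over. Pictures are saved under pics/ and viewed, and the job is handed in when it is done.

```bash
mkdir -p pics
python3 - <<'E'
from station import r,capture
import cv2,numpy as np
print(r.sense(), r.grip_point_offset)
for n in("scene","top"):
    c=capture(n); cv2.imwrite(f"pics/{n}0.png",c["img"]); print(n,c["fx"],c["fy"],c["cx"],c["cy"]); print(np.round(c["world_from_camera"],4).tolist())
E
```

```text
{'time_s': 0.0, 'joints': array([ 9.17051144e+01,  2.20917042e+01,  3.79380243e-01, -2.96984378e-02,
       -6.84101088e+01, -1.48156199e+01]), 'joint_velocities': array([ 0.01770768,  0.06294687,  0.05830248, -0.08601128,  0.0577373 ,
        0.10075317]), 'effort': array([ 6.95303697e-04, -3.90666318e+01,  1.87402403e+01,  4.21983808e+00,
        1.09432399e-02, -1.85451381e-04]), 'tcp_pos': array([0.14161992, 0.60812561, 0.2214451 ]), 'ee_rot': array([[ 9.73891013e-01, -2.27015684e-01, -4.18174734e-04],
       [-2.27016055e-01, -9.73888642e-01, -2.15020138e-03],
       [ 8.08738131e-05,  2.18899417e-03, -9.99997601e-01]]), 'wrist_force': array([-0.44155507,  0.63988064,  0.69312649]), 'moment': array([-0.00664116, -0.02478172,  0.00864339]), 'gripper_width': 0.9964870489366807} -0.0187
scene 368.71567169819167 368.71567169819167 251.4539365770061 190.1919554272144
[[-0.7082, 0.4788, -0.5189, 1.0416], [0.7059, 0.4967, -0.505, 0.5366], [0.016, -0.7239, -0.6897, 0.84], [0.0, 0.0, 0.0, 1.0]]
top 452.3086015954081 452.3086015954081 261.65031275971614 190.88452263262604
[[0.0026, -0.9888, 0.149, 0.3093], [-0.9998, -0.0054, -0.0186, 0.0315], [0.0192, -0.149, -0.9887, 1.4913], [0.0, 0.0, 0.0, 1.0]]
```

View pics/scene0.png

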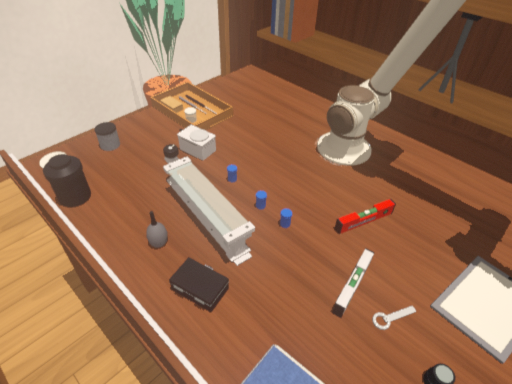

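View pics/top0.png

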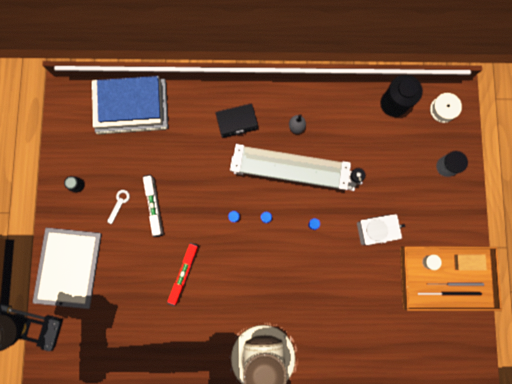

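Top view: the aluminium level is at about (152,206) and its red look-alike is at (183,274). The glass shelf runs from (237,160) to (348,178), with the knob at (357,177). The canisters are at (234,216), (266,217) and (314,224). I'll enlarge these areas.

Run:
```python
import cv2
t=cv2.imread("pics/top0.png"); s=cv2.imread("pics/scene0.png")
R=lambda i,x0,x1,y0,y1,k:cv2.resize(i[y0:y1,x0:x1],None,fx=k,fy=k,interpolation=cv2.INTER_CUBIC)
cv2.imwrite("pics/c_level.png",R(t,100,200,160,310,4)); cv2.imwrite("pics/c_shelf.png",R(t,220,380,130,240,5)); cv2.imwrite("pics/c_s.png",R(s,140,300,130,280,4))
```

```text
(no output)
```

View pics/c_level.png

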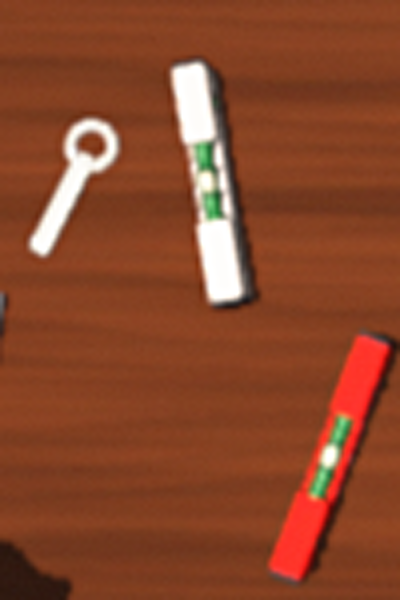

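View pics/c_shelf.png

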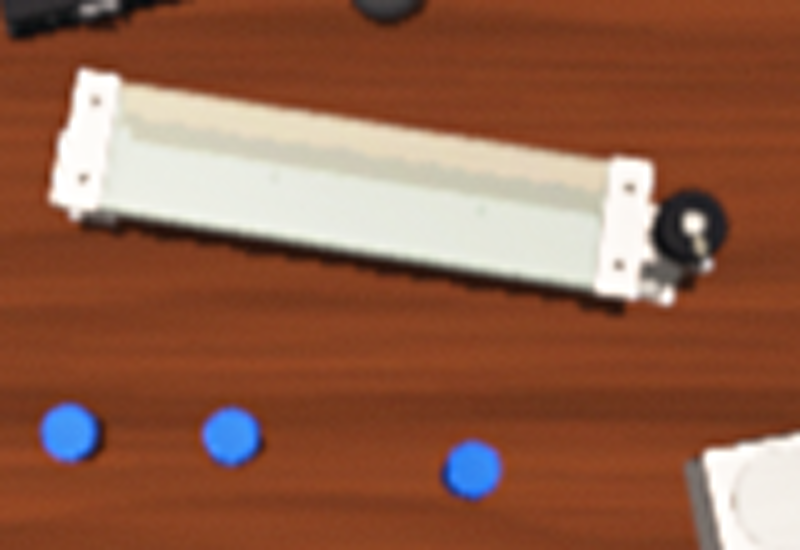

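View pics/c_s.png

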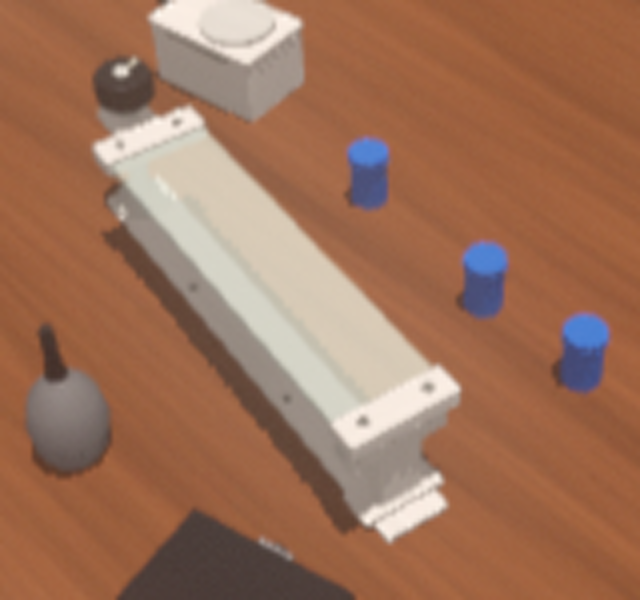

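```bash
cat > h.py <<'E'
import numpy as np,cv2
def up(px,x0,y0,k): return ((px[0]+.5)/k-.5+x0,(px[1]+.5)/k-.5+y0)
def w(c,px,z):
    T=np.array(c["world_from_camera"]); d=T[:3,:3]@np.array([(px[0]-c["cx"])/c["fx"],(px[1]-c["cy"])/c["fy"],1]); o=T[:3,3]
    return o+d*(z-o[2])/d[2]
def proj(c,p):
    T=np.linalg.inv(np.array(c["world_from_camera"])); q=T[:3,:3]@np.array(p)+T[:3,3]
    return np.array([c["fx"]*q[0]/q[2]+c["cx"],c["fy"]*q[1]/q[2]+c["cy"]])
E
python3 - <<'E'
from h import *; from station import capture
t=capture("top"); s=capture("scene"); np.set_printoptions(precision=4,suppress=True)
L=lambda p,z=.044:w(t,up(p,100,160,4),z)
for p in [(171,66),(207,61),(209,305),(244,299),(207,181)]: print(p,L(p))
S=lambda p,z=.104:w(t,up(p,220,130,5),z)
print("shelf")
for p in [(80,70),(120,75),(52,203),(100,210),(612,157),(653,160),(597,292),(637,297)]: print(p,S(p))
print("knob top", S((690,228),.14), "scene", w(s,up((123,75),140,130,4),.14))
print("shelf scene foot clamp", [w(s,up(p,140,130,4),.104) for p in [(95,152),(192,108),(345,437),(448,375)]])
E
```

```text
(171, 66) [0.5736 0.3904 0.044 ]
(207, 61) [0.5779 0.3616 0.044 ]
(209, 305) [0.3811 0.3524 0.044 ]
(244, 299) [0.386  0.3249 0.044 ]
(207, 181) [0.4802 0.3578 0.044 ]
shelf
(80, 70) [0.6685 0.0878 0.104 ]
(120, 75) [0.6655 0.0626 0.104 ]
(52, 203) [0.5831 0.1043 0.104 ]
(100, 210) [0.5789 0.0743 0.104 ]
(612, 157) [ 0.6148 -0.2471  0.104 ]
(653, 160) [ 0.6131 -0.2729  0.104 ]
(597, 292) [ 0.5288 -0.2356  0.104 ]
(637, 297) [ 0.5258 -0.2606  0.104 ]
knob top [ 0.563  -0.2866  0.14  ] scene [ 0.5634 -0.2842  0.14  ]
shelf scene foot clamp [array([ 0.6119, -0.2616,  0.104 ]), array([ 0.5248, -0.2533,  0.104 ]), array([0.6611, 0.0795, 0.104 ]), array([0.5773, 0.0881, 0.104 ])]
```

Candidates for the level are the white/silver box with black end caps at (152,206) and the red one at (183,274). The white one fits the description (aluminium, black caps) and the red one is the look-alike; the crop confirms this. The level is at about (0.480, 0.357) with yaw 11°. The shelf centre is at about (0.596, −0.085) with its y axis at 81°. Next I'll move above the level.

```bash
python3 -m crank '[{"delta_rot":[0,0,-0.14],"linear":[0,0,0],"gripper":100},{"delta_rot":[0,0,-0.14],"linear":[0,0,0],"gripper":80},{"delta_rot":[0,0,-0.14],"linear":[0,0,0],"gripper":80},{"delta_rot":[0,0,0],"linear":[0.0406,0.0445,0],"gripper":80},{"delta_rot":[0,0,0],"linear":[0.0406,0.0445,0],"gripper":80},{"delta_rot":[0,0,0],"linear":[0.0406,0.0445,0],"gripper":80},{"delta_rot":[0,0,0],"linear":[0.0406,0.0445,0],"gripper":80},{"delta_rot":[0,0,0],"linear":[0.0406,0.0445,0],"gripper":80},{"delta_rot":[0,0,0],"linear":[0.0406,0.0445,0],"gripper":80},{"delta_rot":[0,0,0],"linear":[0.0406,0.0445,0],"gripper":80}]'; python3 -m crank '[{"delta_rot":[0,0,0],"linear":[0,0,0],"gripper":80},{"delta_rot":[0,0,0],"linear":[0,0,0],"gripper":80}]'; python3 -c "
from station import r;print(r.sense()['joints'])"
```

```text
time_s: 1.45
tcp_pos: [0.4813, 0.3555, 0.2225]
ee_rot: [[0.982, 0.19, -0.0], [0.19, -0.982, 0.0], [-0.0, -0.0, -1.0]]
wrist_force: [0.4, 0.9, -0.0]
gripper_width: 0.801
time_s: 1.7
tcp_pos: [0.4798, 0.3567, 0.2222]
ee_rot: [[0.982, 0.189, -0.001], [0.189, -0.982, -0.0], [-0.001, 0.0, -1.0]]
wrist_force: [0.7, -0.5, 0.4]
gripper_width: 0.804
[ 5.21162275e+01  1.94390652e+01 -3.52601325e+00 -2.13726915e-02
 -6.70682816e+01  4.88017225e+01]
```

```bash
python3 -m crank '[{"delta_rot":[0,0,0],"linear":[0,0,0.05],"gripper":80},{"delta_rot":[0,0,0],"linear":[0,0,0.05],"gripper":80},{"delta_rot":[0,0,0],"linear":[0,0,0.05],"gripper":80},{"delta_rot":[0,0,0],"linear":[0,0,0.04],"gripper":80},{"delta_rot":[0,0,0],"linear":[0,0,0.013],"gripper":80},{"delta_rot":[0,0,0],"linear":[0,0,0.01],"gripper":80},{"delta_rot":[0,0,0],"linear":[0,0,0],"gripper":80}]'
python3 - <<'E'
from station import capture
import cv2
for n,a in(("top",(100,160,150,260)),("scene",(300,200,420,340))):
    i=capture(n)["img"][a[1]:a[3],a[0]:a[2]] if n=="scene" else capture(n)["img"][150:280,80:230]
    cv2.imwrite(f"pics/g_{n}.png",cv2.resize(i,None,fx=4,fy=4,interpolation=2))
E
```

```text
time_s: 2.58
tcp_pos: [0.4801, 0.3577, 0.0103]
ee_rot: [[0.982, 0.191, 0.001], [0.191, -0.982, 0.001], [0.001, -0.001, -1.0]]
wrist_force: [0.1, 0.6, 0.7]
gripper_width: 0.802
```

View pics/g_scene.png

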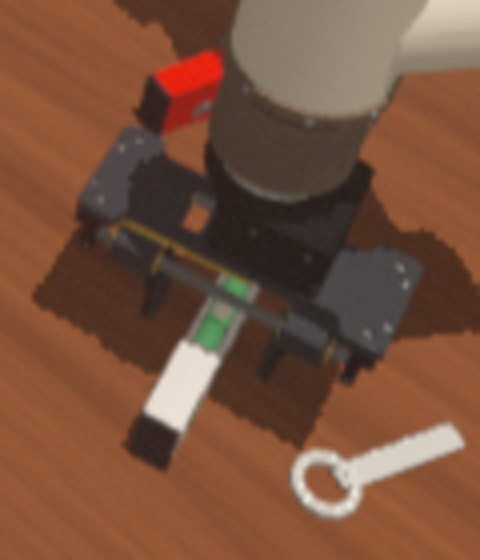

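The fingers straddle the level's middle and the opener is clear. Now I'll close and lift.

```bash
python3 -m crank '[{"delta_rot":[0,0,0],"linear":[0,0,0],"gripper":40},{"delta_rot":[0,0,0],"linear":[0,0,0],"gripper":10},{"delta_rot":[0,0,0],"linear":[0,0,0],"gripper":10},{"delta_rot":[0,0,0],"linear":[0,0,0],"gripper":10},{"delta_rot":[0,0,0],"linear":[0,0,0],"gripper":10},{"delta_rot":[0,0,0],"linear":[0,0,0],"gripper":10},{"delta_rot":[0,0,0],"linear":[0,0,0],"gripper":10},{"delta_rot":[0,0,0],"linear":[0,0,-0.01],"gripper":10},{"delta_rot":[0,0,0],"linear":[0,0,-0.03],"gripper":10}]';  python3 -m crank '[{"delta_rot":[0,0,0],"linear":[0,0,-0.05],"gripper":10},{"delta_rot":[0,0,0],"linear":[0,0,-0.05],"gripper":10},{"delta_rot":[0,0,0],"linear":[0,0,-0.04],"gripper":10},{"delta_rot":[0,0,0],"linear":[0,0,-0.02],"gripper":10},{"delta_rot":[0,0,0],"linear":[0,0,0],"gripper":10}]'
```

```text
time_s: 3.8
tcp_pos: [0.4786, 0.3553, 0.0483]
ee_rot: [[0.982, 0.189, -0.004], [0.189, -0.982, -0.004], [-0.005, 0.003, -1.0]]
wrist_force: [-0.6, 0.4, -1.3]
gripper_width: 0.272
time_s: 4.42
tcp_pos: [0.4802, 0.3572, 0.2116]
ee_rot: [[0.982, 0.19, 0.002], [0.19, -0.982, 0.003], [0.003, -0.002, -1.0]]
wrist_force: [0.3, -0.7, -2.5]
gripper_width: 0.272
```

```bash
python3 -m crank '[{"delta_rot":[0,0,0],"linear":[0.0042,0.0558,0],"gripper":10},{"delta_rot":[0,0,0],"linear":[0.0042,0.0558,0],"gripper":10},{"delta_rot":[0,0,0],"linear":[0.0042,0.0558,0],"gripper":10},{"delta_rot":[0,0,0],"linear":[0.0042,0.0558,0],"gripper":10},{"delta_rot":[0,0,0],"linear":[0.0042,0.0558,0],"gripper":10},{"delta_rot":[0,0,0],"linear":[0.0042,0.0558,0],"gripper":10},{"delta_rot":[0,0,0],"linear":[0.0042,0.0558,0],"gripper":10},{"delta_rot":[0,0,0],"linear":[0.0042,0.0558,0],"gripper":10},{"delta_rot":[0,0,0],"linear":[0,0,0],"gripper":10}]';  python3 -m crank '[{"delta_rot":[0,0,0.174],"linear":[0,0,0],"gripper":10},{"delta_rot":[0,0,0.174],"linear":[0,0,0],"gripper":10},{"delta_rot":[0,0,0.174],"linear":[0,0,0],"gripper":10},{"delta_rot":[0,0,0.174],"linear":[0,0,0],"gripper":10},{"delta_rot":[0,0,0.174],"linear":[0,0,0],"gripper":10},{"delta_rot":[0,0,0.174],"linear":[0,0,0],"gripper":10},{"delta_rot":[0,0,0.174],"linear":[0,0,0],"gripper":10},{"delta_rot":[0,0,0.174],"linear":[0,0,0],"gripper":10},{"delta_rot":[0,0,0.174],"linear":[0,0,0],"gripper":10},{"delta_rot":[0,0,0.174],"linear":[0,0,0],"gripper":10}]';python3 -m crank '[{"delta_rot":[0,0,0.174],"linear":[0,0,0],"gripper":10},{"delta_rot":[0,0,0],"linear":[0,0,0],"gripper":10},{"delta_rot":[0,0,0],"linear":[0,0,0],"gripper":10}]'
python3 - <<'E'
from station import capture
import cv2
for n in("top","scene"):
    i=capture(n)["img"]; i=i[120:240,200:400] if n=="top" else i[100:290,120:310]
    cv2.imwrite(f"pics/p_{n}.png",cv2.resize(i,None,fx=3,fy=3,interpolation=2))
E
```

```text
time_s: 5.55
tcp_pos: [0.5969, -0.0786, 0.207]
ee_rot: [[0.983, 0.184, -0.005], [0.184, -0.983, -0.0], [-0.005, -0.0, -1.0]]
wrist_force: [-1.2, 1.4, -1.6]
gripper_width: 0.272
time_s: 6.8
tcp_pos: [0.5965, -0.0741, 0.2078]
ee_rot: [[0.017, -1.0, -0.004], [-1.0, -0.017, 0.0], [-0.0, 0.004, -1.0]]
wrist_force: [-0.6, 0.5, -2.4]
gripper_width: 0.277
time_s: 7.18
tcp_pos: [0.5973, -0.0746, 0.2088]
ee_rot: [[-0.149, -0.989, -0.002], [-0.989, 0.149, 0.0], [0.0, 0.002, -1.0]]
wrist_force: [-0.4, -0.6, -1.5]
gripper_width: 0.272
```

View pics/p_scene.png

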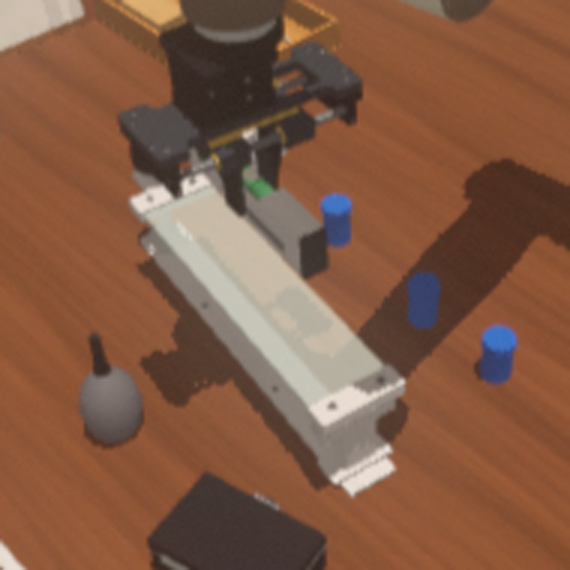

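View pics/p_top.png

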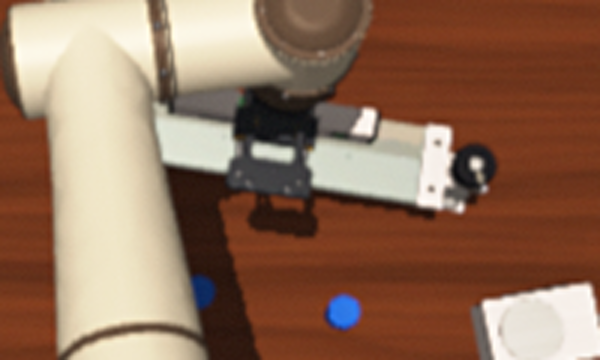

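```bash
python3 -m crank '[{"delta_rot":[0,0,0],"linear":[0,0,0.035],"gripper":10},{"delta_rot":[0,0,0],"linear":[0,0,0.03],"gripper":10},{"delta_rot":[0,0,0],"linear":[0,0,0.015],"gripper":10},{"delta_rot":[0,0,0],"linear":[0,0,0.008],"gripper":10},{"delta_rot":[0,0,0],"linear":[0,0,0],"gripper":10},{"delta_rot":[0,0,0],"linear":[0,0,0],"gripper":10}]'
for i in 1 2 ; do python3 -m crank '[{"delta_rot":[0,0,0],"linear":[0,0,0.002],"gripper":10},{"delta_rot":[0,0,0],"linear":[0,0,0.001],"gripper":10},{"delta_rot":[0,0,0],"linear":[0,0,0],"gripper":10}]';done
```

```text
time_s: 8.02
tcp_pos: [0.5986, -0.075, 0.1228]
ee_rot: [[-0.151, -0.989, 0.002], [-0.989, 0.151, -0.0], [-0.0, -0.002, -1.0]]
wrist_force: [-0.5, 0.2, -1.1]
gripper_width: 0.271
time_s: 8.4
tcp_pos: [0.5977, -0.075, 0.1186]
ee_rot: [[-0.151, -0.988, 0.0], [-0.988, 0.151, -0.0], [-0.0, -0.0, -1.0]]
wrist_force: [0.3, 1.5, -1.9]
gripper_width: 0.27
time_s: 8.78
tcp_pos: [0.5977, -0.075, 0.1153]
ee_rot: [[-0.151, -0.988, -0.0], [-0.988, 0.151, -0.0], [0.0, 0.0, -1.0]]
wrist_force: [-0.4, -0.3, -2.0]
gripper_width: 0.275
```

```bash
python3 -m crank '[{"delta_rot":[0,0,0],"linear":[0,0,0.002],"gripper":10},{"delta_rot":[0,0,0],"linear":[0,0,0],"gripper":10}]'
python3 -m crank '[{"delta_rot":[0,0,0],"linear":[0,0,0.001],"gripper":10},{"delta_rot":[0,0,0],"linear":[0,0,0],"gripper":10}]'
python3 -m crank '[{"delta_rot":[0,0,0],"linear":[0,0,0.001],"gripper":10},{"delta_rot":[0,0,0],"linear":[0,0,0],"gripper":10}]'
```

```text
time_s: 9.02
tcp_pos: [0.5976, -0.075, 0.1133]
ee_rot: [[-0.151, -0.988, -0.0], [-0.988, 0.151, -0.0], [0.0, 0.0, -1.0]]
wrist_force: [-0.3, -0.4, -1.8]
gripper_width: 0.272
time_s: 9.28
tcp_pos: [0.5977, -0.075, 0.1125]
ee_rot: [[-0.151, -0.988, -0.0], [-0.988, 0.151, -0.0], [0.0, 0.0, -1.0]]
wrist_force: [-0.3, -0.5, -2.1]
gripper_width: 0.276
time_s: 9.52
tcp_pos: [0.5977, -0.075, 0.1115]
ee_rot: [[-0.151, -0.988, -0.0], [-0.988, 0.151, -0.0], [0.0, 0.0, -1.0]]
wrist_force: [-0.2, -0.7, -1.6]
gripper_width: 0.275
```

```bash
for i in 1 2 3; do python3 -m crank '[{"delta_rot":[0,0,0],"linear":[0,0,0.0007],"gripper":10},{"delta_rot":[0,0,0],"linear":[0,0,0],"gripper":10}]' | grep -E "tcp|wrist"; done
```

```text
tcp_pos: [0.5977, -0.075, 0.1108]
wrist_force: [-0.3, -0.0, -2.6]
tcp_pos: [0.5977, -0.075, 0.1101]
wrist_force: [0.3, 1.3, -1.5]
tcp_pos: [0.5977, -0.075, 0.1094]
wrist_force: [-0.5, -0.2, -2.1]
```

```bash
for i in 1 2; do python3 -m crank '[{"delta_rot":[0,0,0],"linear":[0,0,0.0007],"gripper":10},{"delta_rot":[0,0,0],"linear":[0,0,0],"gripper":10}]' | grep -E "tcp|wrist";python3 -c "
from station import r
print(r.sense()['moment'])"; done
```

```text
tcp_pos: [0.5979, -0.075, 0.1089]
wrist_force: [1.2, 0.2, -0.7]
[ 0.10581685 -0.025428    0.02498758]
tcp_pos: [0.598, -0.0751, 0.1085]
wrist_force: [-1.2, -0.6, 1.0]
[0.12086904 0.15303222 0.05899082]
```

```bash
python3 -m crank '[{"delta_rot":[0,0,0],"linear":[0,0,0.0007],"gripper":10},{"delta_rot":[0,0,0],"linear":[0,0,0],"gripper":10}]' | grep -E "tcp|wrist"
python3 -m crank '[{"delta_rot":[0,0,0],"linear":[0,0,0],"gripper":28},{"delta_rot":[0,0,0],"linear":[0,0,0],"gripper":31},{"delta_rot":[0,0,0],"linear":[0,0,0],"gripper":38},{"delta_rot":[0,0,0],"linear":[0,0,0],"gripper":45},{"delta_rot":[0,0,0],"linear":[0,0,0],"gripper":50},{"delta_rot":[0,0,0],"linear":[0,0,0],"gripper":50},{"delta_rot":[0,0,0],"linear":[0,0,0],"gripper":50}]'
```

```text
tcp_pos: [0.598, -0.0751, 0.1085]
wrist_force: [-2.0, 0.4, 5.7]
time_s: 11.9
tcp_pos: [0.5978, -0.075, 0.1074]
ee_rot: [[-0.151, -0.988, 0.0], [-0.988, 0.151, -0.0], [0.0, -0.0, -1.0]]
wrist_force: [-0.8, 0.3, -0.3]
gripper_width: 0.497
```

```bash
python3 -m crank '[{"delta_rot":[0,0,0],"linear":[0,0,-0.01],"gripper":60},{"delta_rot":[0,0,0],"linear":[0,0,-0.04],"gripper":80},{"delta_rot":[0,0,0],"linear":[0,0,-0.05],"gripper":80},{"delta_rot":[0,0,0],"linear":[0,0,0],"gripper":80},{"delta_rot":[0,0,0],"linear":[0.0537,0.0004,0],"gripper":80},{"delta_rot":[0,0,0],"linear":[0.0537,0.0004,0],"gripper":80},{"delta_rot":[0,0,0],"linear":[0.0537,0.0004,0],"gripper":80},{"delta_rot":[0,0,0],"linear":[0.0537,0.0004,0],"gripper":80}]'
python3 -m crank '[{"delta_rot":[0,0,-0.178],"linear":[0,0,0],"gripper":80},{"delta_rot":[0,0,-0.178],"linear":[0,0,0],"gripper":80},{"delta_rot":[0,0,-0.178],"linear":[0,0,0],"gripper":80},{"delta_rot":[0,0,-0.178],"linear":[0,0,0],"gripper":80},{"delta_rot":[0,0,-0.178],"linear":[0,0,0],"gripper":80},{"delta_rot":[0,0,-0.178],"linear":[0,0,0],"gripper":80},{"delta_rot":[0,0,-0.178],"linear":[0,0,0],"gripper":80},{"delta_rot":[0,0,-0.178],"linear":[0,0,0],"gripper":80},{"delta_rot":[0,0,-0.178],"linear":[0,0,0],"gripper":80},{"delta_rot":[0,0,0],"linear":[0,0,0],"gripper":80}]'
python3 - <<'E'
from station import capture,r
import cv2,numpy as np
np.set_printoptions(precision=4,suppress=True)
print(r.sense()['joints'],r.sense()['tcp_pos'])
for n in("top","scene"):
    i=capture(n)["img"]; i=i[120:240,210:400] if n=="top" else i[100:280,120:280]
    cv2.imwrite(f"pics/q_{n}.png",cv2.resize(i,None,fx=4 if n=="top" else 3.3,fy=4 if n=="top" else 3.3,interpolation=2))
E
```

```text
time_s: 12.9
tcp_pos: [0.5631, -0.2885, 0.2072]
ee_rot: [[-0.151, -0.989, -0.0], [-0.989, 0.151, 0.0], [-0.0, 0.0, -1.0]]
wrist_force: [1.2, 0.5, 0.2]
gripper_width: 0.8
time_s: 14.15
tcp_pos: [0.5634, -0.287, 0.2071]
ee_rot: [[0.992, -0.123, -0.001], [-0.123, -0.992, 0.0], [-0.001, -0.0, -1.0]]
wrist_force: [0.1, 0.1, -1.0]
gripper_width: 0.799
[-12.3562  23.3656   0.2486  -0.0109 -66.92    95.3147] [ 0.5634 -0.287   0.2071]
```

View pics/q_scene.png

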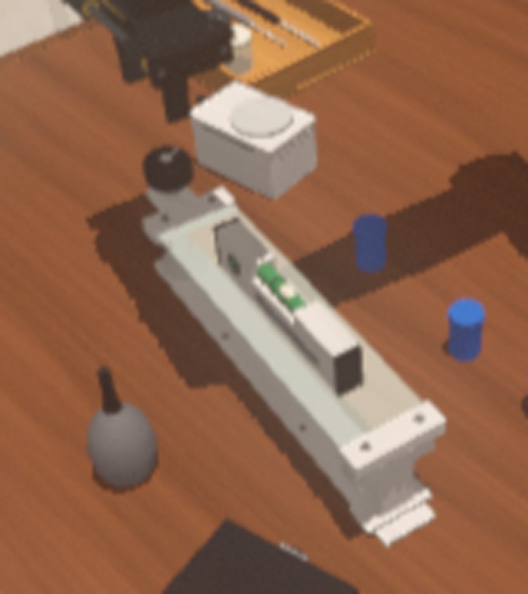

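View pics/q_top.png

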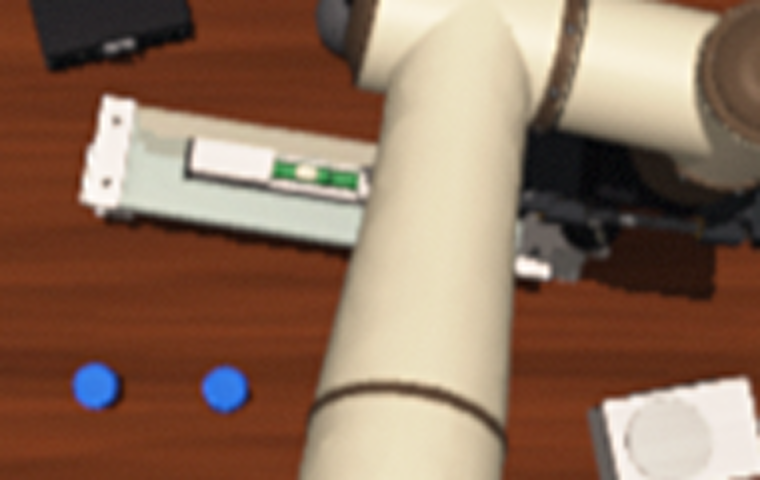

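```bash
cat > bub.py <<'E'
from h import *; from station import capture
import sys
def strip(c,mid,k=10):
    yv=np.array([.152,.988,0]);xv=np.array([.988,-.152,0])
    src=[];dst=[]
    for s,t in [(-.05,-.02),(.05,-.02),(.05,.02),(-.05,.02)]:
        src.append(proj(c,mid+s*yv+t*xv)); dst.append([(s+.05)*1000*k*.8,(t+.02)*1000*k*.8])
    M=cv2.getPerspectiveTransform(np.float32(src),np.float32(dst))
    return cv2.warpPerspective(c["img"],M,(int(80*k),int(32*k)),flags=cv2.INTER_CUBIC)
if __name__=="__main__":
    tag=sys.argv[1]; mid=np.array([.5977,-.075,.139])
    ims=[]
    for n in("top","scene"):
        c=capture(n); im=strip(c,mid); ims.append(im)
        for row in (130,145,160,175,190):
            pr=im[row].astype(int); red=pr[:,2]; gr=pr[:,1]
        S=cv2.resize(im,(100,40),interpolation=cv2.INTER_AREA)
    out=np.vstack(ims)
    for x in range(0,800,80): cv2.line(out,(x,0),(x,8),(0,0,255),1)
    cv2.imwrite(f"pics/bub_{tag}.png",out)
E
python3 bub.py a
```

```text
(no output)
```

View pics/bub_a.png

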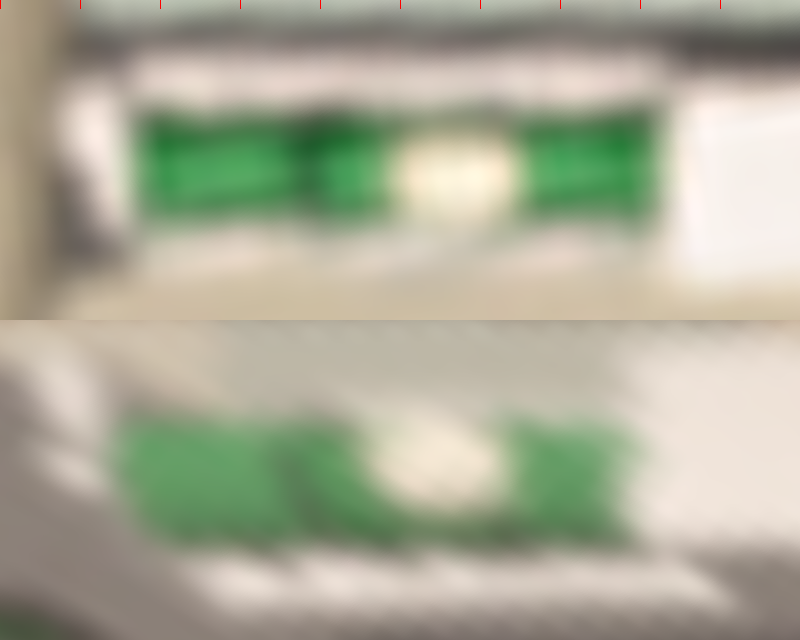

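Level with the vial visible: line at 305 px, vial 137–660, bubble centre 455. That puts the bubble about 7.4 mm towards the hinge, or roughly 2.15 rad of knob. Now I'll go down onto the knob and close.

```bash
python3 -m crank '[{"delta_rot":[0,0,0],"linear":[0,0,0.04],"gripper":80},{"delta_rot":[0,0,0],"linear":[0,0,0.03],"gripper":80},{"delta_rot":[0,0,0],"linear":[0,0,0.018],"gripper":80},{"delta_rot":[0,0,0],"linear":[0,0,0.006],"gripper":80},{"delta_rot":[0,0,0],"linear":[0,0,0],"gripper":80},{"delta_rot":[0,0,0],"linear":[0,0,0],"gripper":80}]'
python3 - <<'E'
from station import capture
import cv2
i=capture("scene")["img"][80:220,110:270]
cv2.imwrite("pics/k1.png",cv2.resize(i,None,fx=4,fy=4,interpolation=2))
E
```

```text
time_s: 15.1
tcp_pos: [0.5644, -0.2873, 0.1145]
ee_rot: [[0.993, -0.121, 0.002], [-0.121, -0.993, -0.001], [0.002, 0.0, -1.0]]
wrist_force: [0.6, -0.5, -0.3]
gripper_width: 0.799
```

View pics/k1.png

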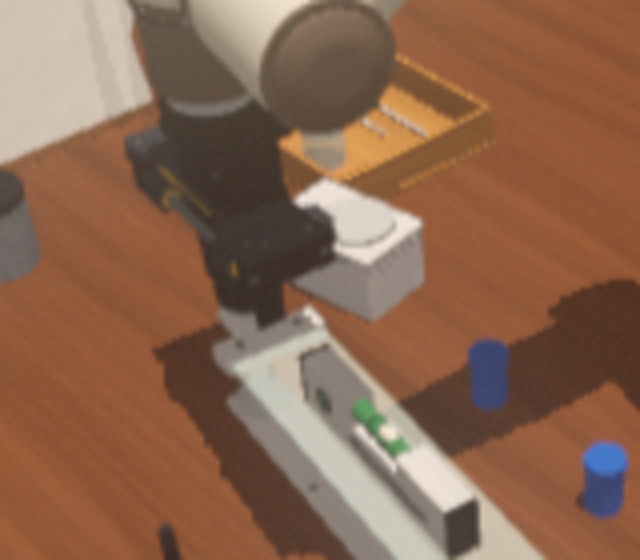

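```bash
python3 -m crank '[{"delta_rot":[0,0,0],"linear":[0,0,0],"gripper":60},{"delta_rot":[0,0,0],"linear":[0,0,0],"gripper":50},{"delta_rot":[0,0,0],"linear":[0,0,0],"gripper":35},{"delta_rot":[0,0,0],"linear":[0,0,0],"gripper":35},{"delta_rot":[0,0,0],"linear":[0,0,0],"gripper":35},{"delta_rot":[0,0,0],"linear":[0,0,0],"gripper":35}]'
python3 -m crank '[{"delta_rot":[0,0,0.1],"linear":[0,0,0],"gripper":35},{"delta_rot":[0,0,0.1],"linear":[0,0,0],"gripper":35},{"delta_rot":[0,0,0],"linear":[0,0,0],"gripper":35}]'
python3 -c "
from station import r
print(r.sense()['moment'])"
```

```text
time_s: 15.9
tcp_pos: [0.5637, -0.2873, 0.1135]
ee_rot: [[0.993, -0.121, 0.0], [-0.121, -0.993, -0.0], [0.0, 0.0, -1.0]]
wrist_force: [-0.1, -1.8, 0.3]
gripper_width: 0.497
time_s: 16.27
tcp_pos: [0.5637, -0.2872, 0.1135]
ee_rot: [[0.949, -0.314, 0.0], [-0.314, -0.949, -0.0], [0.0, 0.0, -1.0]]
wrist_force: [0.3, -0.7, 0.7]
gripper_width: 0.499
[-0.32594441  0.16525423 -0.03077404]
```

```bash
python3 -m crank '[{"delta_rot":[0,0,0.16],"linear":[0,0,0],"gripper":35},{"delta_rot":[0,0,0.16],"linear":[0,0,0],"gripper":35},{"delta_rot":[0,0,0.16],"linear":[0,0,0],"gripper":35},{"delta_rot":[0,0,0.16],"linear":[0,0,0],"gripper":35},{"delta_rot":[0,0,0.16],"linear":[0,0,0],"gripper":35},{"delta_rot":[0,0,0.16],"linear":[0,0,0],"gripper":35},{"delta_rot":[0,0,0.16],"linear":[0,0,0],"gripper":35},{"delta_rot":[0,0,0.16],"linear":[0,0,0],"gripper":35},{"delta_rot":[0,0,0.16],"linear":[0,0,0],"gripper":35},{"delta_rot":[0,0,0.16],"linear":[0,0,0],"gripper":35}]'
python3 -m crank '[{"delta_rot":[0,0,0],"linear":[0,0,0],"gripper":35},{"delta_rot":[0,0,0],"linear":[0,0,0],"gripper":35},{"delta_rot":[0,0,0],"linear":[0,0,0],"gripper":35},{"delta_rot":[0,0,0],"linear":[0,0,0],"gripper":35},{"delta_rot":[0,0,0],"linear":[0,0,0],"gripper":35},{"delta_rot":[0,0,0],"linear":[0,0,0],"gripper":35},{"delta_rot":[0,0,0],"linear":[0,0,0],"gripper":35},{"delta_rot":[0,0,0],"linear":[0,0,0],"gripper":35}]'; python3 bub.py b
```

```text
time_s: 17.52
tcp_pos: [0.5643, -0.2869, 0.1135]
ee_rot: [[-0.345, -0.938, 0.001], [-0.938, 0.345, -0.0], [-0.0, -0.001, -1.0]]
wrist_force: [1.3, -0.5, 0.3]
gripper_width: 0.498
time_s: 18.52
tcp_pos: [0.5642, -0.2869, 0.1135]
ee_rot: [[-0.343, -0.939, 0.001], [-0.939, 0.343, -0.0], [-0.0, -0.001, -1.0]]
wrist_force: [3.3, 3.0, -0.5]
gripper_width: 0.495
```

View pics/bub_b.png

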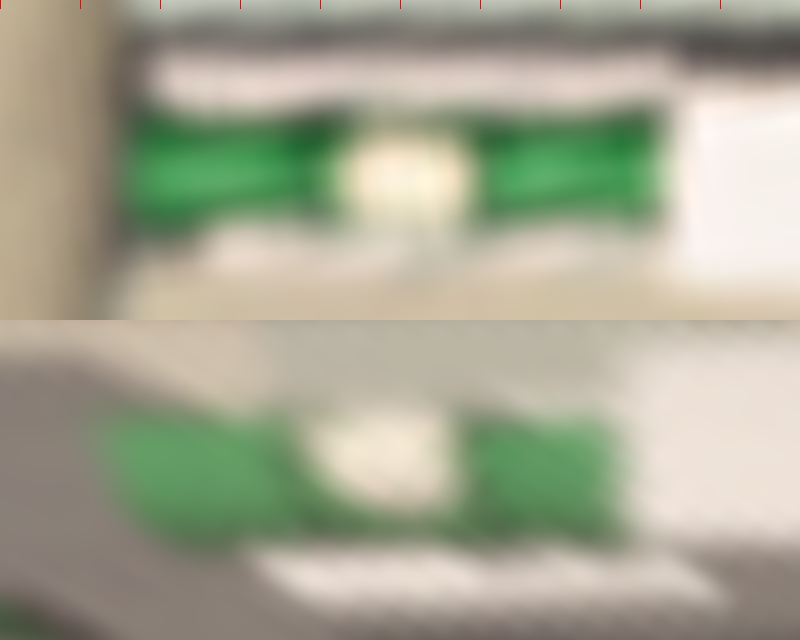

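```bash
python3 -m crank '[{"delta_rot":[0,0,0.13],"linear":[0,0,0],"gripper":35},{"delta_rot":[0,0,0.13],"linear":[0,0,0],"gripper":35},{"delta_rot":[0,0,0.13],"linear":[0,0,0],"gripper":35},{"delta_rot":[0,0,0],"linear":[0,0,0],"gripper":35},{"delta_rot":[0,0,0],"linear":[0,0,0],"gripper":35},{"delta_rot":[0,0,0],"linear":[0,0,0],"gripper":50},{"delta_rot":[0,0,0],"linear":[0,0,0],"gripper":60},{"delta_rot":[0,0,0],"linear":[0,0,0],"gripper":80},{"delta_rot":[0,0,0],"linear":[0,0,0],"gripper":80}]'
python3 -m crank '[{"delta_rot":[0,0,0],"linear":[0,0,-0.02],"gripper":80},{"delta_rot":[0,0,0],"linear":[0,0,-0.04],"gripper":80},{"delta_rot":[0,0,0],"linear":[0,0,-0.03],"gripper":80},{"delta_rot":[0,0,0],"linear":[0,0,0],"gripper":20},{"delta_rot":[0,0,0],"linear":[0,0,0],"gripper":0},{"delta_rot":[0,0,0],"linear":[0,0,0],"gripper":0},{"delta_rot":[0,0,0],"linear":[0,0,0],"gripper":0}]'
python3 bub.py c
```

```text
time_s: 19.75
tcp_pos: [0.5625, -0.2873, 0.113]
ee_rot: [[-0.675, -0.738, -0.002], [-0.738, 0.675, 0.0], [0.001, 0.002, -1.0]]
wrist_force: [-0.5, -0.1, 0.8]
gripper_width: 0.739
time_s: 20.62
tcp_pos: [0.5632, -0.287, 0.2022]
ee_rot: [[-0.674, -0.738, -0.002], [-0.738, 0.674, 0.001], [0.001, 0.002, -1.0]]
wrist_force: [0.8, 0.4, -0.1]
gripper_width: 0.432
```

View pics/bub_c.png

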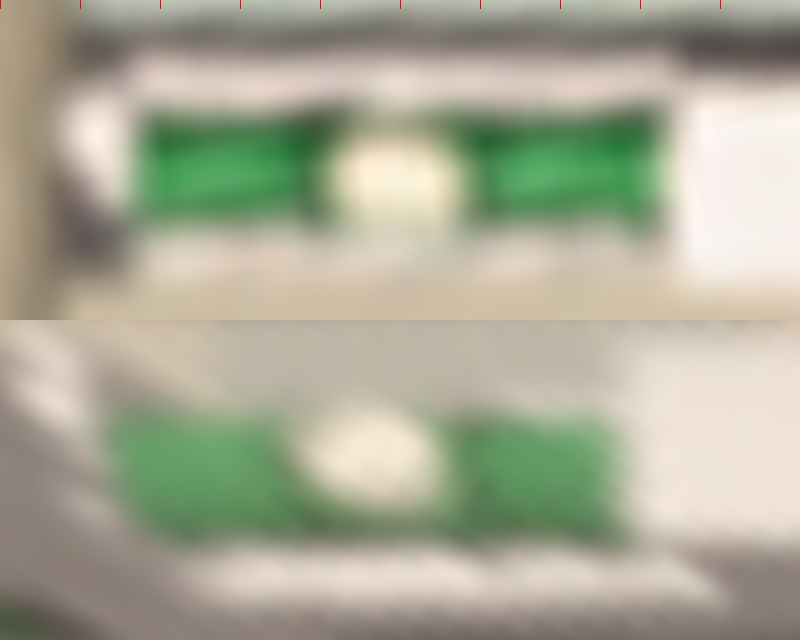

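```bash
python3 -m crank '[{"delta_rot":[0,0,-0.147],"linear":[0,0,0],"gripper":0},{"delta_rot":[0,0,-0.147],"linear":[0,0,0],"gripper":0},{"delta_rot":[0,0,-0.147],"linear":[0,0,0],"gripper":0},{"delta_rot":[0,0,-0.147],"linear":[0,0,0],"gripper":0},{"delta_rot":[0,0,0],"linear":[-0.0559,-0.0004,0],"gripper":0},{"delta_rot":[0,0,0],"linear":[-0.0559,-0.0004,0],"gripper":0},{"delta_rot":[0,0,0],"linear":[-0.0559,-0.0004,0],"gripper":0},{"delta_rot":[0,0,0],"linear":[-0.0559,-0.0004,0],"gripper":0},{"delta_rot":[0,0,0],"linear":[-0.0559,-0.0004,0],"gripper":0},{"delta_rot":[0,0,0],"linear":[0,0,0],"gripper":0}]'
python3 -m crank '[{"delta_rot":[0,0,0],"linear":[0,0,0.025],"gripper":0},{"delta_rot":[0,0,0],"linear":[0,0,0.015],"gripper":0},{"delta_rot":[0,0,0],"linear":[0,0,0],"gripper":0},{"delta_rot":[0,0,0],"linear":[0,0,0],"gripper":0}]'
python3 bub.py d
python3 - <<'E'
from station import capture
import cv2,numpy as np
a=capture("scene")["img"][100:280,120:310];b=capture("top")["img"][110:240,200:390]
cv2.imwrite("pics/pr.png",cv2.resize(np.vstack([a,b]),None,fx=1.9,fy=1.9,interpolation=2))
E
```

```text
time_s: 21.98
tcp_pos: [0.6085, -0.0075, 0.2031]
ee_rot: [[-0.146, -0.989, 0.0], [-0.989, 0.146, 0.0], [-0.0, -0.0, -1.0]]
wrist_force: [0.1, -1.2, 0.2]
gripper_width: 0.008
time_s: 22.48
tcp_pos: [0.6085, -0.0117, 0.164]
ee_rot: [[-0.152, -0.988, 0.001], [-0.988, 0.152, -0.0], [0.0, -0.001, -1.0]]
wrist_force: [0.4, 0.4, 0.5]
gripper_width: 0.008
```

View pics/bub_d.png

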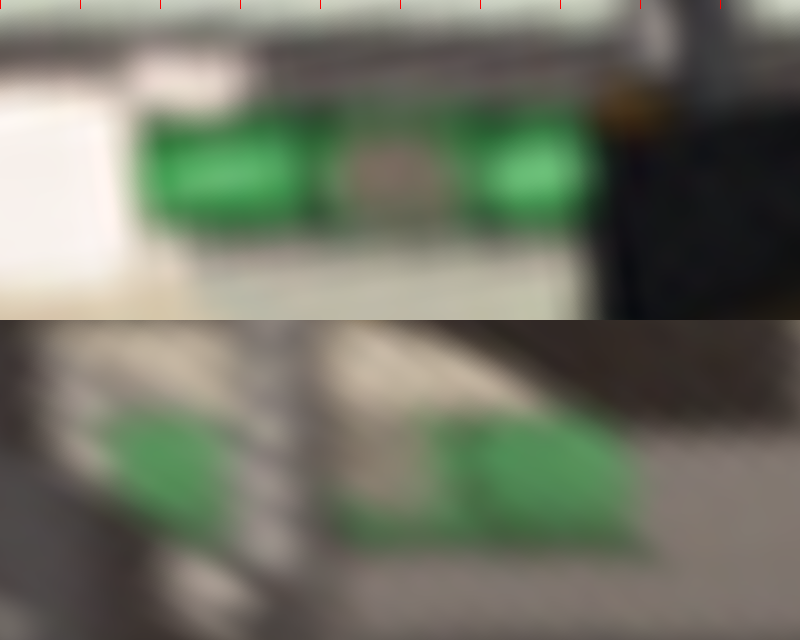

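View pics/pr.png

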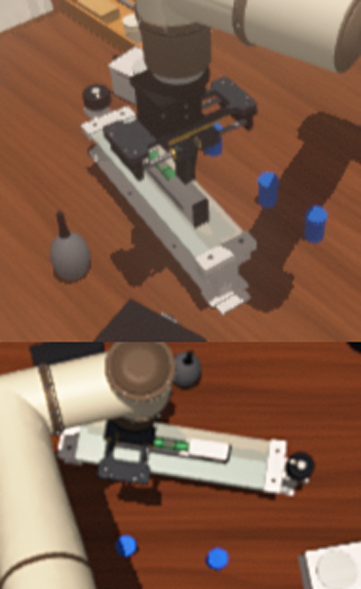

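The tip is above the hinge-side flat and the bubble (≈395 px) is midway between the lines (310, 480). Next I'll press in small steps.

```bash
python3 -m crank '[{"delta_rot":[0,0,0],"linear":[0,0,0.01],"gripper":0},{"delta_rot":[0,0,0],"linear":[0,0,0.006],"gripper":0},{"delta_rot":[0,0,0],"linear":[0,0,0],"gripper":0},{"delta_rot":[0,0,0],"linear":[0,0,0],"gripper":0}]' | grep -E "tcp|wri"
for i in 1 2 3 4; do python3 -m crank '[{"delta_rot":[0,0,0],"linear":[0,0,0.001],"gripper":0},{"delta_rot":[0,0,0],"linear":[0,0,0],"gripper":0}]' | grep -E "tcp|wri"; done
```

```text
tcp_pos: [0.6081, -0.0111, 0.1473]
wrist_force: [-0.2, -0.4, -0.6]
tcp_pos: [0.608, -0.0111, 0.1464]
wrist_force: [0.6, -0.1, 0.0]
tcp_pos: [0.6079, -0.0111, 0.1453]
wrist_force: [-0.4, -0.2, 0.2]
tcp_pos: [0.6081, -0.0111, 0.1445]
wrist_force: [-0.7, 0.8, 0.3]
tcp_pos: [0.6082, -0.0111, 0.1445]
wrist_force: [-1.4, 1.1, 5.1]
```

```bash
for i in 1 2; do python3 -m crank '[{"delta_rot":[0,0,0],"linear":[0,0,0.0005],"gripper":0},{"delta_rot":[0,0,0],"linear":[0,0,0],"gripper":0},{"delta_rot":[0,0,0],"linear":[0,0,0],"gripper":0}]' | grep -E "tcp|wri"; done
```

```text
tcp_pos: [0.6083, -0.0111, 0.1445]
wrist_force: [-2.4, 0.6, 7.8]
tcp_pos: [0.6084, -0.0111, 0.1446]
wrist_force: [-3.9, 1.1, 8.7]
```

```bash
python3 -m crank '[{"delta_rot":[0,0,0],"linear":[0,0.0006,0.0002],"gripper":0},{"delta_rot":[0,0,0],"linear":[0,0,0],"gripper":0},{"delta_rot":[0,0,0],"linear":[0,0,0],"gripper":0},{"delta_rot":[0,0,0],"linear":[0,0,0],"gripper":0}]' | grep -E "tcp|wri"
python3 -m crank '[{"delta_rot":[0,0,0],"linear":[0,0,0],"gripper":0},{"delta_rot":[0,0,0],"linear":[0,0,0],"gripper":0},{"delta_rot":[0,0,0],"linear":[0,0,0],"gripper":0},{"delta_rot":[0,0,0],"linear":[0,0,0],"gripper":0},{"delta_rot":[0,0,0],"linear":[0,0,0],"gripper":0},{"delta_rot":[0,0,0],"linear":[0,0,0],"gripper":0}]'
python3 bub.py e;python3 - <<'E'
from station import capture,r
import cv2,numpy as np
for i in range(4): print(r.sense()['wrist_force']); capture("top")
a=capture("scene")["img"][100:280,120:310];b=capture("top")["img"][110:240,200:390]
cv2.imwrite("pics/pr2.png",cv2.resize(np.vstack([a,b]),None,fx=1.9,fy=1.9,interpolation=2))
E
```

```text
tcp_pos: [0.6082, -0.0111, 0.1445]
wrist_force: [-2.1, -0.1, 7.6]
time_s: 26.18
tcp_pos: [0.6082, -0.0111, 0.1445]
ee_rot: [[-0.151, -0.989, 0.003], [-0.989, 0.151, -0.0], [-0.0, -0.003, -1.0]]
wrist_force: [-2.0, 0.0, 8.9]
gripper_width: 0.004
[-1.23753093 -0.19666196  8.22842638]
[-2.15111685  1.22021504  8.48922137]
[-2.29124472 -0.06086749  8.03318019]
[-3.29351765  0.9829525   8.67492686]
```

View pics/bub_e.png

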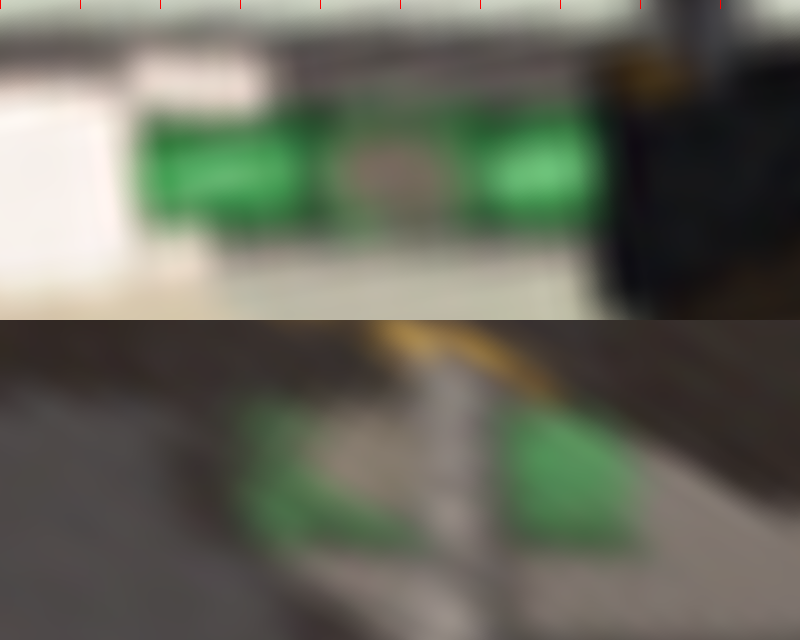

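View pics/pr2.png

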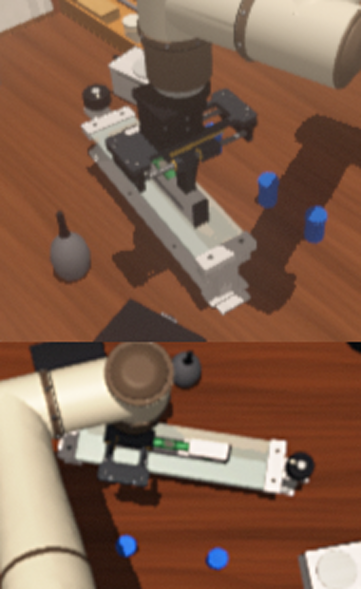

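Bubble is still centred under load (≈393 px, lines 305 and 483). I'll bring the push closer to 10 N.

```bash
python3 -m crank '[{"delta_rot":[0,0,0],"linear":[0,0.0003,0.0004],"gripper":0},{"delta_rot":[0,0,0],"linear":[0,0,0],"gripper":0},{"delta_rot":[0,0,0],"linear":[0,0,0],"gripper":0},{"delta_rot":[0,0,0],"linear":[0,0,0],"gripper":0},{"delta_rot":[0,0,0],"linear":[0,0,0],"gripper":0},{"delta_rot":[0,0,0],"linear":[0,0,0],"gripper":0},{"delta_rot":[0,0,0],"linear":[0,0,0],"gripper":0},{"delta_rot":[0,0,0],"linear":[0,0,0],"gripper":0},{"delta_rot":[0,0,0],"linear":[0,0,0],"gripper":0}]'
python3 bub.py f;python3 - <<'E'
from station import capture,r
for i in range(4): print(r.sense()['wrist_force']); capture("top")
E
```

```text
time_s: 27.7
tcp_pos: [0.6082, -0.0111, 0.1445]
ee_rot: [[-0.15, -0.989, 0.004], [-0.989, 0.15, -0.0], [-0.0, -0.004, -1.0]]
wrist_force: [-1.7, 0.4, 8.9]
gripper_width: 0.002
[-2.53472768  0.65672485  9.3265694 ]
[-1.78263887  0.32225538 10.284998  ]
[-1.79565153  1.35386594  9.24499761]
[-1.2922698   1.08425108  9.15516792]
```

View pics/bub_f.png

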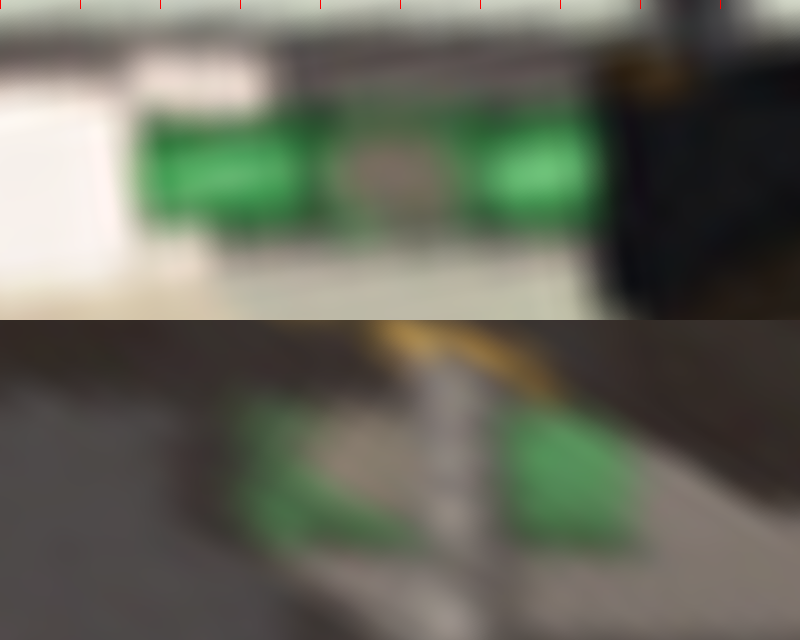

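The bubble sits between the lines (≈393 px against a midpoint of about 395) and the push is about 9.5 N. Handing in.

```bash
python3 -c "
from station import workorder,r
print(workorder.finish_job()); print(r.sense()['time_s'],r.sense()['wrist_force'])"
```

```text
the job is handed in; nothing more can be done
None
the job is handed in; nothing more can be done
```

The job is handed in at about 28 s of the 72 s allowed, with the closed fingers still pressing on the level. The hand-in gave no verdict.

- **Placing:** I set the aluminium level down along the middle of the glass, with about 6 N of contact at most, and let go of it. The gripper readings put it about 10 mm from the middle, towards the hinge.
- **Levelling:** I turned the knob about 2.2 rad clockwise, which moved the bubble from about 7.4 mm off to the centre.
- **Final press:** I pressed on the flat at the hinge side of the vial. The wrist force read 9–10 N down, with about 2 N sideways.
- **Bubble:** In the last picture from the top camera it stood within about 0.5 mm of midway between the lines. The scene camera could not confirm this, because the gripper partly hid the vial.
- **Display pieces:** The arm never came near them, and those still in view had not visibly moved. I did not measure their positions again at the end.

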